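# Sort heat sinks from capacitors with the tipping tray

## Robot

A 6-joint arm with a two-finger parallel gripper is mounted at the origin on a cart in front of the work surface, level with it; the furniture and walls round the work are solid. World frame = base frame: x ahead of the robot, y to its left, z up, the work surface at z = 0. Lengths are in m, angles in degrees, forces in N, time in s.
With the tool pointing down it reaches from about 0.4 to 0.825 m from the base axis. Payload 7 kg.
Tool frame: the origin (TCP) lies at the very end of the fingers, on their centre line; the grasp point (between the pads) lies 19 mm behind it (ctrl.hold_point_z is the distance from the TCP to the grasp point, in m); z points along the fingers, y is the line along which they close (so a half turn about z gives the same grasp; the last joint's range is limited). The gripper opens to 88 mm and grips with 3 to 60 N. Pads are 19 mm wide; open, the fingers measure 130 mm over their backs; the gripper's body (78 mm by 193 mm) begins 47 mm behind the grasp point.
Start: joints at [-53.852, 20.546, 0.682, 0, -70.136, -16.507], TCP at [0.227, -0.636, 0.193] pointing down, gripper open.
Joint ranges: [-176.03, 176.03], [-82.01, 121.73], [-58.28, 71.71], [-173.87, 95.51], [-174.79, -0.11], [-173.66, 173.66]. Speed limits (degrees/s): [136.94, 136.94, 172.46, 180, 180, 180].

## Interface

Orientations are given as [roll, pitch, yaw] about the fixed x, y, z axes, in that order (R = Rz(yaw) Ry(pitch) Rx(roll)).
In Python, from plant import sensors, viewer, workorder, ctrl gives the robot as it stands.
- The arm moves only by the shell command python3 -m pendant 'ROWS'. ROWS is JSON, a list of rows, each a list of 3 entries, a list of its own where there are three numbers: the opening, from -1 (shut) to 1 (fully open), so that 0 is half open, then the shift along the tool's x, y, z in m, then the turn, a rotation vector about the tool's x, y, z in degrees. A call has 1 to 10 rows; each row is the pose to reach, as a shift and turn from the pose commanded when the call began, along the tool's axes at that moment; what a row does not reach only later rows make up. A row lasts 1/12 s, in which the tool goes at most 41.7 mm and 7.16 degrees, less where a joint would pass 70% of its speed; a pose out of reach is approached as far as the arm can. A call with a gripper value outside its range is refused whole. The fingers move at their own pace and stop on an object; the grip force is fixed at half the most. Time passes only in rows, so rows that repeat a pose let the fingers close. It gives the time, the measured TCP pose, the force, the opening and the grip force at its end, in the units of the state.
- sensors.get_obs(): the state, without advancing time (a new reading comes with each control period).
- viewer.snapshot(name): name is "side" or "top"; returns the picture (480x640x3 uint8, red, green, blue); there is no depth.
- viewer.camera_params(name): a dict with "fx", "fy", "cx", "cy" (pixels), "extrinsics" (4x4, takes a point from world to camera coordinates). Camera axes: x right, y up, looking along -z (the intrinsics and any distortion apply to the point x, -y, -z); pixel columns grow to the right and rows downward; lengths in m; the calibration is good to about 2 mm. A picture is of the moment at which its call begins. camera_params takes no time and is no camera call.
- workorder.close_job(): hands the job in; it is judged then, once.
The state is a dict: "clock": time; "joint_pos": joint angles; "qvel": joint speeds; "tau": joint torques, N m; "tool_pos": TCP position; "orientation": TCP orientation; "force": force on the tool from outside, world axes, zero at the start; "moment": the same for the moment, N m; "opening": finger opening in m; "gripper_force": force on a finger pad.
Only numpy, scipy, OpenCV 4.12 (cv2) and the standard library are available. Lean on these libraries where they do the work, as an engineer would, in place of code of your own. Each camera call takes 0.05 s, during which the arm holds its last target. There are 200 camera calls.

## Task

Sort the mixed parts with the tipping tray: pressing gently on its tabs, tip the green end down only as far as it takes for both heat sinks to slide all the way to the green end, while the two capacitors stay standing where they are at the blue end. Then bring the tray back to level and leave it so. Never touch the parts themselves, and leave the pliers and the screwdriver where they lie.

Things in the scene. Friction and masses are not known exactly. Their poses are not given: they have to be found in the camera images.
- stand: fixed stand of the tipping tray: dark steel plate 196 x 110 x 8 mm with an aluminium cheek at each short side that carries the tray's hinge. Origin at the centre of its underside on the mat; x along the hinge axis, y along the tray towards its blue end, z up.
- tray_centre (a point): centre of the grey tray's floor top, on the hinge axis, 92 mm over the mat. x along the hinge, y towards the blue end, z out of the floor (turns with the tray). Inside 180 mm long (y), 132 mm wide (x), walls 22 mm high, four lengthwise lanes 33 mm apart between ribs 8 mm high. The parts start at the blue end, one in each lane, in any order.
- green_tab (a point): middle of the top face of the green push tab at the tray's -y end, 118 mm from the hinge axis and 2 mm above it in the tray's frame. Tab 60 mm wide (x), 6 mm thick, outer edge 144 mm from the axis; the end wall's outer face is 94 mm from the axis and rises 20 mm above the tab. When tipped, heat sinks at this end lean over the wall by up to 12 mm. Axes as the tray's.
- blue_tab (a point): the same for the blue push tab at the tray's +y end, where the parts stand at the start.
- tray (a joint): tilt: 0 level, positive green end down, stops at +-0.55 rad. Stiff hinge: stays where left, moves under 4 N on a tab plus 0.9 N per 10 mm/s of tab speed. The heat sinks start to slide somewhere from 0.17 to 0.40 rad, different each time; the rubber-sealed capacitors slide at a tilt whose tangent is about 1.4 times as large, so stop soon after the heat sinks let go. Keep under 18 N.
- sink_1_mid (a point): centre of a black finned aluminium heat sink, 24 x 46 x 34 mm, 50 g, standing on its smooth base in a lane of the tray, its 46 mm length along the lane. It lies against the green end wall when it is 67 mm from the hinge axis. Axes: y along its length, z up.
- sink_2_mid (a point): centre of the second heat sink, like the first.
- cap_1_mid (a point): centre of a blue round capacitor, 16 mm in diameter and 26 mm high, 14 g, standing upright on its rubber seal in a lane. z along its axis.
- cap_2_mid (a point): centre of the second blue capacitor, like the first.
- pliers_mid (a point): middle of the blue-handled needle pliers, 166 x 50 x 10 mm, lying on the mat behind the tray; not to be moved.
- driver_mid (a point): middle of the red-handled screwdriver, 178 x 26 x 25 mm, lying on the mat before the tray; not to be moved.
Not all that is in view belongs to the job. What is shaped like the part that bears sink_1_mid but orange is not meant.

How it is judged (in metres and radians):
On the way:
1. with the tray tipped, both heat sinks have slid to the green end and both capacitors have stayed at the blue end (value of joint tray above 0.12 rad and y of each of sink_1_mid, sink_2_mid in the frame of tray_centre below -0.055 m and y of each of cap_1_mid, cap_2_mid in the frame of tray_centre above 0.035 m), for 0.2 s.
At the end, for the whole second after the job is handed in: The tray is at rest and level within 0.06 rad; both heat sinks are in it at the green end (centre more than 50 mm from the hinge axis on the green side); both capacitors stand upright (within 0.15 rad) in it, their centres at least 35 mm from the hinge axis on the blue side (value of joint tray between -0.06 and 0.06 rad and y of each of sink_1_mid, sink_2_mid in the frame of tray_centre below -0.05 m and z of sink_1_mid in the frame of tray_centre between 0 and 0.03 m and z of sink_2_mid in the frame of tray_centre between 0 and 0.03 m and y of each of cap_1_mid, cap_2_mid in the frame of tray_centre above 0.035 m and angle between each of cap_1_mid, cap_2_mid's own z axis and vertical below 0.15 rad and z of each of cap_1_mid, cap_2_mid in the frame of tray_centre above 0 m and velocity of joint tray between -0.05 and 0.05 rad/s); the robot touches nothing.
It fails at once if the tray was pressed with more than 18 N (contact force between any of the fingers, the arm and stand above 18 N).
It fails at once if a part was touched by the robot (contact force between any of the fingers, the arm and sink_1 above 0.3 N or contact force between any of the fingers, the arm and sink_2 above 0.3 N or contact force between any of the fingers, the arm and cap_1 above 0.3 N or contact force between any of the fingers, the arm and cap_2 above 0.3 N).
It fails at once if the pliers or the screwdriver were moved more than 20 mm (distance of any of pliers_mid, driver_mid from where it was at the start of the episode above 0.02 m).
It also fails if it takes over 66 s, if anything falls off the work surface, if the arm or the gripper's body presses on something with over 40 N, if the wrist force passes 120 N, or if a joint passes its speed limit or range.

## Working session

There is one attempt and no reset: what is moved stays moved. The work goes in short steps, Python scripts to look and compute and a shell command to move; the robot and the scene stay as the last step left them, time stands still between calls to the robot, and variables do not carry over. Pictures are saved under pics/ and viewed, at most 10 in all, crops included, and the job is handed in when it is done.

```bash
ls; mkdir -p pics; python3 - <<'E'
from plant import sensors, viewer
import cv2
for n in ("side","top"):
    cv2.imwrite(f"pics/{n}0.png",viewer.snapshot(n)[:,:,::-1]); p=viewer.camera_params(n); print(n,p)
o=sensors.get_obs();print(o)
E
```

```text
pics
side {'fx': 567.4931622469007, 'fy': 567.4931622469007, 'cx': 320.86814476143, 'cy': 241.5518436090918, 'extrinsics': array([[ 0.90165384, -0.43234547, -0.00988616, -0.58606432],
       [ 0.21050356,  0.41880513,  0.88334054, -0.07797344],
       [-0.37776791, -0.79854847,  0.46862752, -1.1196113 ],
       [ 0.        ,  0.        ,  0.        ,  1.        ]])}
top {'fx': 465.9077079590049, 'fy': 465.9077079590049, 'cx': 316.8822985495639, 'cy': 238.01807501524826, 'extrinsics': array([[ 0.02957694, -0.99947685, -0.01308583, -0.31113466],
       [ 0.99256074,  0.02782041,  0.11852931, -0.50582119],
       [-0.11810325, -0.01649422,  0.99286432, -0.88112338],
       [ 0.        ,  0.        ,  0.        ,  1.        ]])}
{'clock': 0.1, 'joint_pos': array([-5.38507891e+01,  2.05868138e+01,  6.38875883e-01, -1.84873088e-02,
       -7.01335825e+01, -1.65067505e+01]), 'qvel': array([ 0.09038946, -0.10208072,  0.12670901, -0.03706497,  0.03305641,
        0.01314711]), 'tau': array([-2.30363294e-03, -5.84160161e+01,  2.93748450e+01,  7.01563329e+00,
        1.00538073e-02, -7.33478873e-05]), 'tool_pos': array([ 0.22671764, -0.6352809 ,  0.19241875]), 'orientation': array([ 1.79916901e+02, -6.50063020e-03, -1.60363830e+02]), 'force': array([-0.14626638,  0.35404745, -0.32733729]), 'moment': array([ 0.040927  , -0.05286605, -0.02107236]), 'gripper_force': 0.0, 'opening': 0.08735325614795131}
```

View pics/side0.png

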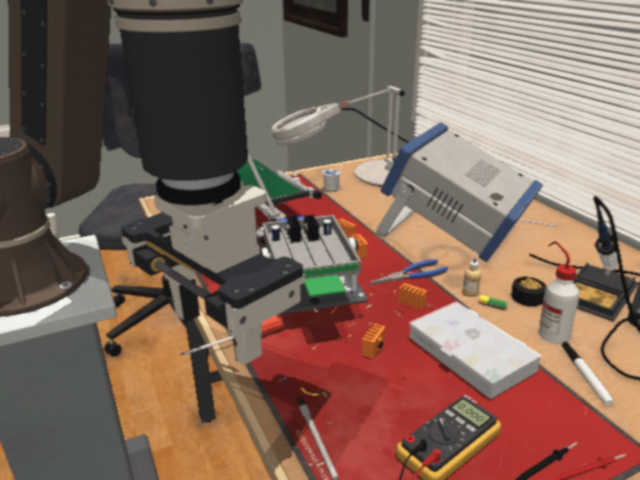

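View pics/top0.png

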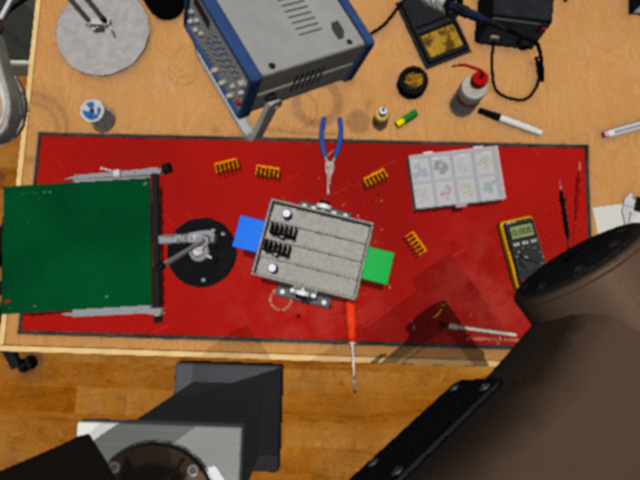

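The top view shows the tray centre near (313,247), the green tab at (378,266), the blue tab at (249,233), sinks at (283,232) and (277,248), and caps at (287,213) and (272,268). The side view has the green tab at (325,285). Next I measure the tabs in both views.

```bash
cat > h.py <<'E'
import numpy as np, cv2
from plant import viewer
def K(n):
    p=viewer.camera_params(n); return p, np.array(p["extrinsics"])
def ray(n,u,v):
    p,E=K(n); d=np.array([(u-p["cx"])/p["fx"],-(v-p["cy"])/p["fy"],-1])
    R=E[:3,:3]; return -R.T@E[:3,3], R.T@d
def onz(n,u,v,z):
    c,d=ray(n,u,v); return c+d*(z-c[2])/d[2]
def two(a,b):
    c1,d1=ray("top",*a); c2,d2=ray("side",*b)
    s=np.linalg.lstsq(np.c_[d1,-d2],c2-c1,rcond=None)[0]
    return (c1+s[0]*d1+c2+s[1]*d2)/2, np.linalg.norm(c1+s[0]*d1-c2-s[1]*d2)
def proj(n,P):
    p,E=K(n); q=E[:3,:3]@np.array(P)+E[:3,3]
    return np.array([p["cx"]+p["fx"]*q[0]/-q[2], p["cy"]-p["fy"]*q[1]/-q[2]])
def blob(im,lo,hi,box):
    u0,v0,u1,v1=box; m=cv2.inRange(cv2.cvtColor(im[v0:v1,u0:u1],cv2.COLOR_RGB2HSV),lo,hi)
    k,l,s,c=cv2.connectedComponentsWithStats(m); i=1+np.argmax(s[1:,4])
    q=cv2.boxPoints(cv2.minAreaRect(np.argwhere(l==i)[:,::-1].astype(np.float32)))
    return c[i]+[u0,v0], s[i,4], q+[u0,v0]
E
python3 - <<'E'
from h import *
np.set_printoptions(precision=4,suppress=True)
t=cv2.imread("pics/top0.png")[:,:,::-1].copy(); s=cv2.imread("pics/side0.png")[:,:,::-1].copy()
g=blob(t,(45,120,60),(80,255,255),(350,235,410,300)); b=blob(t,(100,150,80),(125,255,255),(225,205,270,260))
gs=blob(s,(45,120,60),(80,255,255),(290,265,360,305))
print(g,b,gs)
G=onz("top",*g[0],.094);B=onz("top",*b[0],.094)
print(G,B,(G+B)/2,np.linalg.norm(G-B),np.degrees(np.arctan2(*(B-G)[1::-1])), two(g[0],gs[0]))
for q in list(g[2])+list(b[2]): print(onz("top",*q,.094))
print("camtop",ray("top",0,0)[0],"side",ray("side",0,0)[0])
big=cv2.resize(t[180:320,150:420],None,fx=2.9,fy=2.9,interpolation=cv2.INTER_CUBIC)
cv2.imwrite("pics/crop.png",big[:,:,::-1])
E
```

```text
(array([377.2797, 265.4509]), np.int32(876), array([[360.6685, 278.7697],
       [368.1517, 246.3427],
       [393.9326, 252.2921],
       [386.4494, 284.7191]])) (array([247.8277, 233.6717]), np.int32(801), array([[230.3859, 246.3029],
       [238.9004, 214.3734],
       [264.1079, 221.0954],
       [255.5934, 253.0249]])) (array([323.4533, 285.5561]), np.int32(642), array([[304.1528, 278.6463],
       [341.0961, 273.7205],
       [343.5764, 292.3231],
       [306.6332, 297.2489]]))
[ 0.4602 -0.4073  0.094 ] [ 0.5112 -0.172   0.094 ] [ 0.4857 -0.2897  0.094 ] 0.24066585216303646 77.78714285794422 (array([ 0.4603, -0.4076,  0.0906]), np.float64(0.00024713939605530775))
[ 0.4356 -0.378   0.094 ]
[ 0.4942 -0.3904  0.094 ]
[ 0.4848 -0.4368  0.094 ]
[ 0.4263 -0.4241  0.094 ]
[ 0.4873 -0.1415  0.094 ]
[ 0.5462 -0.1541  0.094 ]
[ 0.535  -0.2006  0.094 ]
[ 0.4764 -0.1877  0.094 ]
camtop [ 0.4072 -0.3114  0.9307] side [ 0.1219 -1.1148  0.5878]
```

View pics/crop.png

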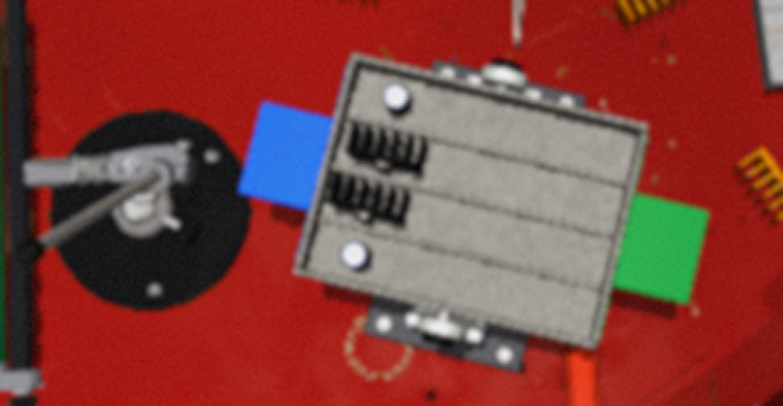

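The tray's +y axis points at 77.8° yaw, with its centre at (0.486, -0.290). The two-view height of the green tab is 0.091. I'll go above the green tab with the fingers shut, holding them across the tab, 130 mm from the axis.

```bash
python3 -m pendant '[[-1,[-0.2914,0.128,0],[0,0,-58.2]],[-1,[-0.2914,0.128,0],[0,0,-58.2]],[-1,[-0.2914,0.128,0],[0,0,-58.2]],[-1,[-0.2914,0.128,0],[0,0,-58.2]],[-1,[-0.2914,0.128,0],[0,0,-58.2]],[-1,[-0.2914,0.128,0],[0,0,-58.2]],[-1,[-0.2914,0.128,0],[0,0,-58.2]],[-1,[-0.2914,0.128,0],[0,0,-58.2]],[-1,[-0.2914,0.128,0.03],[0,0,-58.2]],[-1,[-0.2914,0.128,0.04],[0,0,-58.2]]]'
python3 - <<'E'
from plant import sensors, viewer
import cv2,numpy as np
from h import *
t=viewer.snapshot("top");s=viewer.snapshot("side");o=sensors.get_obs();print(o["clock"],o["tool_pos"],o["orientation"],o["opening"],o["force"])
f=lambda a,k:cv2.resize(a,None,fx=k,fy=k,interpolation=cv2.INTER_CUBIC)
a=f(t[160:330,180:430],1.6*1);b=f(s[150:350,210:410],2)
c=np.zeros((400,800,3),np.uint8);c[:a.shape[0],:400]=a;c[:400,400:]=b
cv2.imwrite("pics/a1.png",c[:,:,::-1])
E
```

```text
clock: 0.93
tool_pos: [0.4586, -0.4147, 0.1503]
orientation: [179.9, 0.1, -102.0]
force: [-0.9, 0.5, -2.9]
opening: 0.0269
gripper_force: 0.0
1.0333 [ 0.45655084 -0.41597047  0.1505321 ] [ 1.79686473e+02  1.04538352e-01 -1.02215633e+02] 0.0184198918669534 [-0.00880437  0.5270247  -0.01988572]
```

View pics/a1.png

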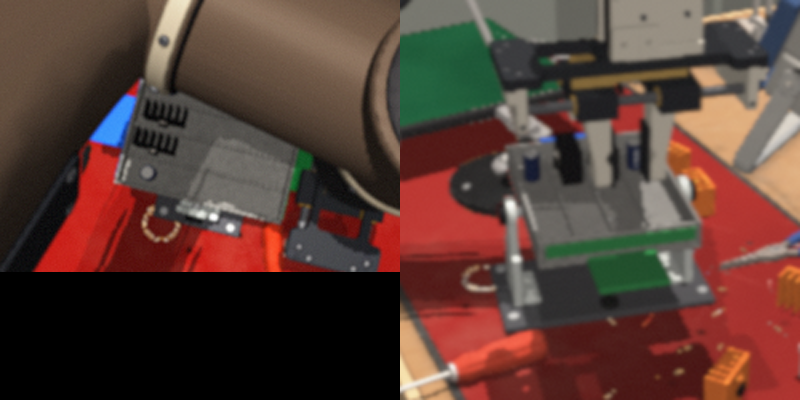

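The tool hangs over the green tab. In the top view (left half) both sinks, around (165,115) and (155,140), and one cap at (147,172) stay visible. Next I descend to just above the tab.

```bash
python3 -m pendant '[[-1,[0,0,0.02],[0,0,0]],[-1,[0,0,0.035],[0,0,0]],[-1,[0,0,0.042],[0,0,0]],[-1,[0,0,0.045],[0,0,0]],[-1,[0,0,0.047],[0,0,0]],[-1,[0,0,0.049],[0,0,0]],[-1,[0,0,0.051],[0,0,0]],[-1,[0,0,0.053],[0,0,0]],[-1,[0,0,0.054],[0,0,0]],[-1,[0,0,0.055],[0,0,0]]]'
python3 -m pendant '[[-1,[0,0,0.0015],[0,0,0]],[-1,[0,0,0.003],[0,0,0]],[-1,[0,0,0.0045],[0,0,0]],[-1,[0,0,0.006],[0,0,0]],[-1,[0,0,0.0075],[0,0,0]],[-1,[0,0,0.009],[0,0,0]],[-1,[0,0,0.0105],[0,0,0]],[-1,[0,0,0.012],[0,0,0]],[-1,[0,0,0.0135],[0,0,0]],[-1,[0,0,0.015],[0,0,0]]]'
```

```text
clock: 1.87
tool_pos: [0.4584, -0.4173, 0.0985]
orientation: [-180.0, -0.0, -102.2]
force: [0.1, -0.3, -1.1]
opening: 0.0005
gripper_force: 0.0
clock: 2.7
tool_pos: [0.4583, -0.4172, 0.0831]
orientation: [180.0, -0.0, -102.2]
force: [-0.0, -0.5, 0.4]
opening: 0.0003
gripper_force: 0.0
```

```bash
python3 - <<'E'
from plant import sensors, viewer
from h import *
t=viewer.snapshot("top");s=viewer.snapshot("side");o=sensors.get_obs();print(o["clock"],o["tool_pos"],o["force"],proj("side",o["tool_pos"]))
f=lambda a,k:cv2.resize(a,None,fx=k,fy=k,interpolation=cv2.INTER_CUBIC)
a=f(t[160:330,180:430],1.6*1);b=f(s[190:340,240:390],2.66)[:400]
c=np.zeros((400,800,3),np.uint8);c[:a.shape[0],:400]=a;c[:b.shape[0],400:400+b.shape[1]]=b
cv2.imwrite("pics/a2.png",c[:,:,::-1])
E
```

```text
2.8 [ 0.45812415 -0.4171172   0.08296065] [-0.04615821  0.24473512 -0.46913826] [324.88909268 292.67621224]
```

View pics/a2.png

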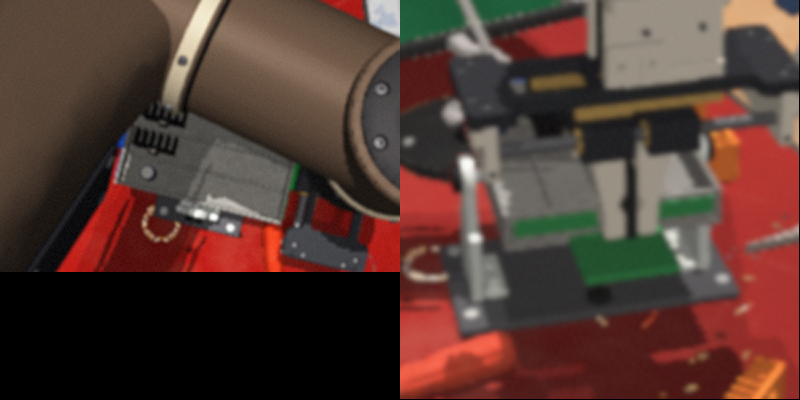

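```bash
python3 - <<'E'
from h import *
print(proj("side",[.4566,-.416,.1505]),proj("side",[.4581,-.4171,.105]),proj("side",[.4581,-.4171,.094]),proj("top",[.4581,-.4171,.15]))
s=viewer.snapshot("side"); print(blob(s,(45,120,40),(80,255,255),(290,265,360,305)))
cv2.imwrite("pics/a3.png",cv2.resize(s[240:310,280:370],None,fx=8,fy=8)[:,:,::-1])
E
```

```text
[323.41962209 256.31555729] [324.78066336 281.11901839] [324.82604085 286.91910891] [387.02004973 264.88973856]
(array([322.89694656, 286.90458015]), np.int32(524), array([[305., 279.],
       [343., 279.],
       [343., 296.],
       [305., 296.]]))
```

View pics/a3.png

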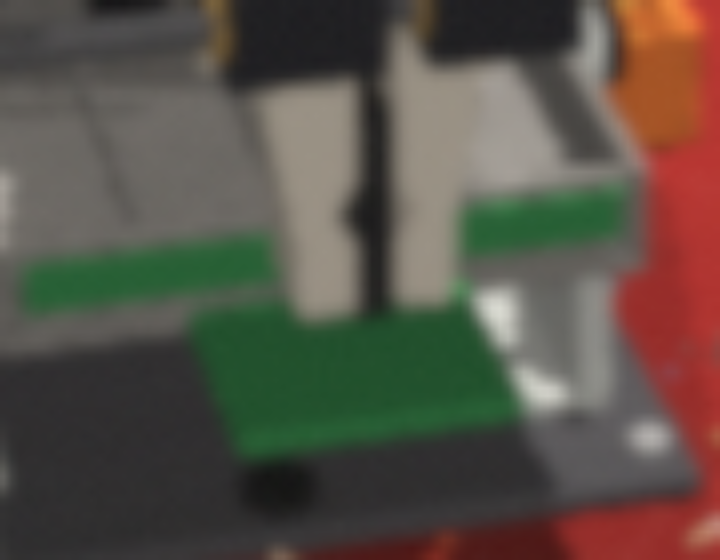

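The fingers still hang in front of the end wall. Their tips are at about (326,279), and the tab top is still free, which fits the near-zero force. They sit higher than reported, so I continue down gently and watch the force.

```bash
python3 -m pendant '[[-1,[0,0,0.001],[0,0,0]],[-1,[0,0,0.002],[0,0,0]],[-1,[0,0,0.003],[0,0,0]],[-1,[0,0,0.004],[0,0,0]],[-1,[0,0,0.005],[0,0,0]],[-1,[0,0,0.006],[0,0,0]],[-1,[0,0,0.007],[0,0,0]],[-1,[0,0,0.008],[0,0,0]],[-1,[0,0,0.009],[0,0,0]],[-1,[0,0,0.01],[0,0,0]]]'
cat > look.py <<'E'
import sys
from h import *
from plant import sensors
n=sys.argv[1]
t=viewer.snapshot("top");s=viewer.snapshot("side");o=sensors.get_obs()
print(o["clock"],o["tool_pos"].round(4),o["force"].round(2))
np.savez(f"pics/{n}.npz",t=t,s=s)
m=blob(s,(45,120,40),(80,255,255),(290,262,365,345)); print("tab side",m[0],m[2].max(0))
if len(sys.argv)>2:
    a=cv2.resize(t[180:300,230:350],None,fx=3.33,fy=3.33,interpolation=cv2.INTER_CUBIC);b=cv2.resize(s[180:330,240:390],a.shape[1::-1],interpolation=cv2.INTER_CUBIC)
    cv2.imwrite(f"pics/{n}.png",np.hstack([a,b])[:,:,::-1])
E
python3 look.py b1
```

```text
clock: 3.68
tool_pos: [0.4583, -0.4172, 0.0731]
orientation: [180.0, 0.0, -102.2]
force: [0.6, -0.9, 0.7]
opening: 0.0004
gripper_force: 0.0
3.7833 [ 0.4581 -0.4172  0.073 ] [ 0.16 -0.06 -0.19]
tab side [322.07124682 288.45292621] [343. 296.]
```

```bash
python3 -m pendant '[[-1,[0,0,0.001],[0,0,0]],[-1,[0,0,0.002],[0,0,0]],[-1,[0,0,0.003],[0,0,0]],[-1,[0,0,0.004],[0,0,0]],[-1,[0,0,0.005],[0,0,0]],[-1,[0,0,0.006],[0,0,0]],[-1,[0,0,0.007],[0,0,0]]]'
python3 look.py b2 1
```

```text
clock: 4.37
tool_pos: [0.4582, -0.4172, 0.0661]
orientation: [180.0, -0.0, -102.2]
force: [1.5, 0.3, 0.8]
opening: 0.0006
gripper_force: 0.0
4.4667 [ 0.4582 -0.4171  0.066 ] [ 0.73 -0.78 -0.42]
tab side [320.94333333 289.05333333] [343. 296.]
```

View pics/b2.png

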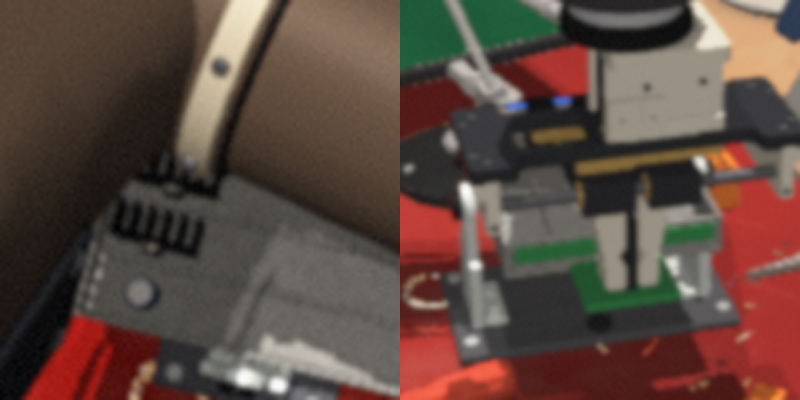

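The tips at about (326,289) are now almost on the tab, so reported z runs about 24 mm low. I continue slowly.

```bash
python3 -m pendant '[[-1,[0,0,0.001],[0,0,0]],[-1,[0,0,0.002],[0,0,0]],[-1,[0,0,0.003],[0,0,0]],[-1,[0,0,0.004],[0,0,0]],[-1,[0,0,0.005],[0,0,0]],[-1,[0,0,0.006],[0,0,0]]]'
python3 look.py b3
```

```text
clock: 4.97
tool_pos: [0.4583, -0.4172, 0.0604]
orientation: [180.0, -0.0, -102.2]
force: [-1.6, 1.4, 4.3]
opening: 0.0008
gripper_force: 2.2
5.0667 [ 0.4582 -0.4172  0.0603] [-0.1   0.37  1.43]
tab side [319.63636364 289.30991736] [343.33486938 298.13163757]
```

Contact came at a reported z of about 0.062, with 4.3 N. Now I tip to about 0.14 rad.

```bash
python3 -m pendant '[[-1,[0,0,0.0015],[0,0,0]],[-1,[0,0,0.003],[0,0,0]],[-1,[0,0,0.0045],[0,0,0]],[-1,[0,0,0.006],[0,0,0]],[-1,[0,0,0.0075],[0,0,0]],[-1,[0,0,0.009],[0,0,0]],[-1,[0,0,0.0105],[0,0,0]],[-1,[0,0,0.012],[0,0,0]],[-1,[0,0,0.0135],[0,0,0]],[-1,[0,0,0.015],[0,0,0]]]'
python3 look.py b4 1
```

```text
clock: 5.9
tool_pos: [0.4585, -0.4171, 0.0456]
orientation: [-180.0, 0.0, -102.1]
force: [-0.5, 2.7, 5.4]
opening: 0.0004
gripper_force: 2.6
6.0 [ 0.4585 -0.4171  0.0454] [-0.49  1.51  2.63]
tab side [320.71578947 296.38947368] [344. 304.]
```

View pics/b4.png

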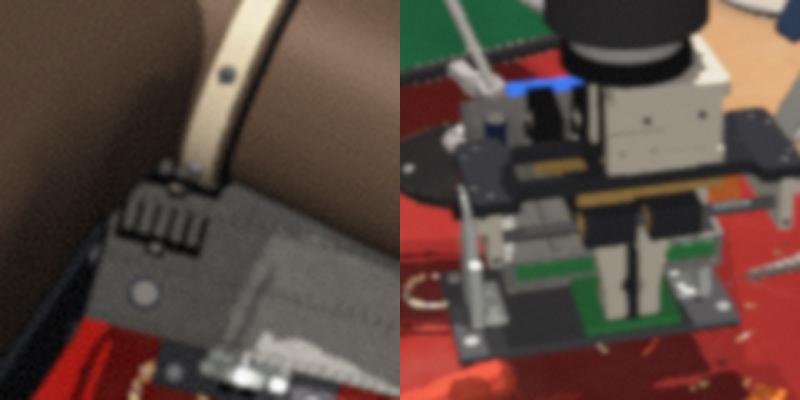

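The tray is tipped about 0.14 rad. The visible sink at crop (165,225) and cap (145,292) haven't moved. I'll set up numeric tracking by template matching and press on in 2.5 mm steps.

```bash
cat > trk.py <<'E'
from h import *
from plant import sensors
T=np.load("pics/b4.npz")["t"]; S0=np.load("pics/b4.npz")["s"]
t=viewer.snapshot("top");s=viewer.snapshot("side");o=sensors.get_obs()
np.savez("pics/last_%.1f.npz"%o["clock"],t=t,s=s)
def tm(box,pad):
    u0,v0,u1,v1=box; w=t[v0-8:v1+pad//3,u0-8:u1+pad]
    r=cv2.matchTemplate(w,T[v0:v1,u0:u1],cv2.TM_CCOEFF_NORMED); _,m,_,l=cv2.minMaxLoc(r); return round(m,2),(l[0]-8,l[1]-8)
print("t",o["clock"].__round__(2),"z",o["tool_pos"][2].round(4),"F",o["force"].round(1),"sink",tm((263,235,296,258),75),"cap",tm((266,261,281,275),45))
print("dark side L", int((s[205:245,275:312].max(2)<45).sum()),"ref",int((S0[205:245,275:312].max(2)<45).sum()))
E
R='python3 trk.py'
python3 -m pendant '[[-1,[0,0,0.001],[0,0,0]],[-1,[0,0,0.002],[0,0,0]],[-1,[0,0,0.003],[0,0,0]],[-1,[0,0,0.003],[0,0,0]],[-1,[0,0,0.003],[0,0,0]],[-1,[0,0,0.003],[0,0,0]],[-1,[0,0,0.003],[0,0,0]]]' |sed -n 2p; $R
```

```text
tool_pos: [0.4585, -0.4173, 0.0423]
t 6.68 z 0.0423 F [1.  1.9 3.2] sink (0.96, (0, 0)) cap (0.96, (0, 0))
dark side L 554 ref 504
```

```bash
cat >> trk.py <<'E'
import sys
sys.exit(tm((263,235,296,258),75)[1]!=(0,0) and tm((263,235,296,258),75)[1][0]>1)
E
python3 -m pendant '[[-1,[0,0,0.001],[0,0,0]],[-1,[0,0,0.002],[0,0,0]],[-1,[0,0,0.003],[0,0,0]],[-1,[0,0,0.003],[0,0,0]],[-1,[0,0,0.003],[0,0,0]],[-1,[0,0,0.003],[0,0,0]],[-1,[0,0,0.003],[0,0,0]]]' |sed -n 2p; python3 trk.py &&
python3 -m pendant '[[-1,[0,0,0.001],[0,0,0]],[-1,[0,0,0.002],[0,0,0]],[-1,[0,0,0.003],[0,0,0]],[-1,[0,0,0.003],[0,0,0]],[-1,[0,0,0.003],[0,0,0]],[-1,[0,0,0.003],[0,0,0]],[-1,[0,0,0.003],[0,0,0]]]' |sed -n 2p && python3 trk.py &&
python3 -m pendant '[[-1,[0,0,0.001],[0,0,0]],[-1,[0,0,0.002],[0,0,0]],[-1,[0,0,0.003],[0,0,0]],[-1,[0,0,0.003],[0,0,0]],[-1,[0,0,0.003],[0,0,0]],[-1,[0,0,0.003],[0,0,0]],[-1,[0,0,0.003],[0,0,0]]]' |sed -n 2p && python3 trk.py
```

```text
tool_pos: [0.4583, -0.4173, 0.0392]
t 7.37 z 0.0393 F [0.8 1.4 3.1] sink (0.92, (1, 0)) cap (0.95, (1, 0))
dark side L 581 ref 504
tool_pos: [0.4583, -0.4173, 0.0362]
t 8.05 z 0.0362 F [1.2 1.3 2.8] sink (0.63, (10, 2)) cap (0.92, (1, 0))
dark side L 512 ref 504
```

The visible sink has started to slide (+10 px). I hold and watch.

```bash
for i in 1; do python3 -m pendant '[[-1,[0,0,0],[0,0,0]],[-1,[0,0,0],[0,0,0]],[-1,[0,0,0],[0,0,0]],[-1,[0,0,0],[0,0,0]],[-1,[0,0,0],[0,0,0]],[-1,[0,0,0],[0,0,0]]]' |sed -n 2p; python3 trk.py; done; python3 -m pendant '[[-1,[0,0,0],[0,0,0]],[-1,[0,0,0],[0,0,0]],[-1,[0,0,0],[0,0,0]],[-1,[0,0,0],[0,0,0]],[-1,[0,0,0],[0,0,0]],[-1,[0,0,0],[0,0,0]]]' |sed -n 2p; python3 trk.py
python3 - <<'E'
from h import *
import glob
f=sorted(glob.glob("pics/last_*.npz"),key=lambda x:float(x[10:-4]))
f=[x for x in f if float(x[10:-4])>7][-4:]
r=[]
for x in f:
    d=np.load(x); a=cv2.resize(d["t"][195:300,250:390],(200,150)); b=cv2.resize(d["s"][180:320,240:390],(200,187)); r.append(np.vstack([a,b]))
c=np.hstack(r); print(f)
cv2.imwrite("pics/c1.png",c[:,:,::-1])
E
```

```text
tool_pos: [0.4583, -0.4172, 0.0363]
t 8.65 z 0.0363 F [2.1 0.7 2.7] sink (0.45, (-2, 6)) cap (0.92, (1, 0))
dark side L 234 ref 504
tool_pos: [0.4582, -0.4172, 0.0362]
t 9.25 z 0.0362 F [1.1 0.1 2.9] sink (0.47, (38, 17)) cap (0.92, (1, 0))
dark side L 232 ref 504
['pics/last_7.4.npz', 'pics/last_8.1.npz', 'pics/last_8.7.npz', 'pics/last_9.2.npz']
```

View pics/c1.png

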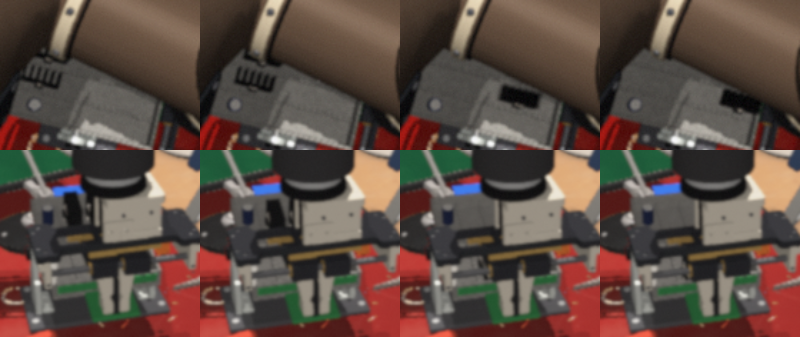

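The last panel shows the visible sink at the green end wall (742,100) with the near cap still at (635,104). The sinks are gone from the blue end in the side view too. I'll hold a moment, then lift off, and check how high the board holder's clamp near the blue tab stands.

```bash
python3 -m pendant '[[-1,[0,0,0],[0,0,0]],[-1,[0,0,0],[0,0,0]],[-1,[0,0,0],[0,0,0]],[-1,[0,0,0],[0,0,0]],[-1,[0,0,-0.002],[0,0,0]],[-1,[0,0,-0.01],[0,0,0]],[-1,[0,0,-0.03],[0,0,0]],[-1,[0,0,-0.06],[0,0,0]],[-1,[0,0,-0.1],[0,0,0]],[-1,[0,0,-0.14],[0,0,0]]]'
python3 trk.py
python3 - <<'E'
from h import *
for a,b in [((205,238),(272,212)),((213,231),(283,214)),((195,240),(260,204))]: print(two(a,b))
d=np.array([.2117,.9773,0]);C=np.array([.4857,-.2897,.092])
for r in (.113,.118): print(C+r*d)
E
```

```text
clock: 10.08
tool_pos: [0.4571, -0.4167, 0.1774]
orientation: [179.9, 0.0, -102.2]
force: [1.5, -0.2, -0.7]
opening: 0.0003
gripper_force: 0.0
t 10.18 z 0.1846 F [ 0.8  0.6 -0. ] sink (0.38, (15, -8)) cap (0.92, (1, 0))
dark side L 3 ref 504
(array([ 0.4981385 , -0.0903769 ,  0.08331039]), np.float64(0.008743281319599564))
(array([ 0.51432538, -0.10469543,  0.0810349 ]), np.float64(0.0034153484047079953))
(array([ 0.48562271, -0.07430614,  0.09843167]), np.float64(0.02275133124538546))
[ 0.5096221 -0.1792651  0.092    ]
[ 0.5106806 -0.1743786  0.092    ]
```

The clamp stands at y ≈ -0.105 and about 0.09 high, clear of the tool. I go above the blue tab, 125 mm from the axis, and take a look there.

```bash
python3 -m pendant '[[-1,[0,0,-0.01],[0,0,0]],[-1,[-0.035,0,-0.01],[0,0,0]],[-1,[-0.07,0,-0.01],[0,0,0]],[-1,[-0.105,0,-0.01],[0,0,0]],[-1,[-0.14,0,-0.01],[0,0,0]],[-1,[-0.175,0,-0.01],[0,0,0]],[-1,[-0.21,0,-0.01],[0,0,0]],[-1,[-0.245,0,-0.01],[0,0,0]],[-1,[-0.2554,0,-0.01],[0,0,0]],[-1,[-0.2554,0,-0.01],[0,0,0]]]'
python3 - <<'E'
from h import *
t=viewer.snapshot("top");s=viewer.snapshot("side")
np.savez("pics/d1.npz",t=t,s=s)
a=cv2.resize(t[180:320,220:400],(514,400),interpolation=cv2.INTER_CUBIC);b=cv2.resize(s[150:350,240:380],(280,400),interpolation=cv2.INTER_CUBIC)
cv2.imwrite("pics/d1.png",np.hstack([a,b])[:,:,::-1])
E
```

```text
clock: 11.02
tool_pos: [0.512, -0.1652, 0.1862]
orientation: [179.9, 0.0, -102.0]
force: [-0.6, -0.3, 0.6]
opening: 0.0003
gripper_force: 0.0
```

View pics/d1.png

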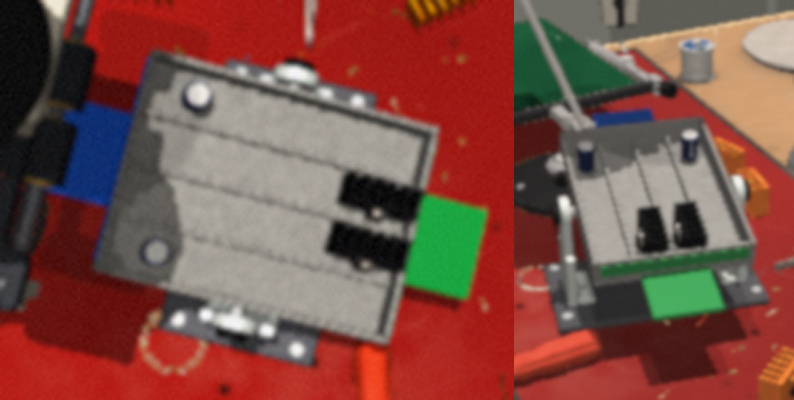

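Both sinks lie against the green wall (380,195)/(367,245) in the top crop, and the caps are at (198,97)/(156,252), upright. The tool is over the blue tab, so I descend and press it back to level.

```bash
python3 -m pendant '[[-1,[0,0,0.03],[0,0,0]],[-1,[0,0,0.055],[0,0,0]],[-1,[0,0,0.07],[0,0,0]],[-1,[0,0,0.078],[0,0,0]],[-1,[0,0,0.081],[0,0,0]],[-1,[0,0,0.083],[0,0,0]],[-1,[0,0,0.0845],[0,0,0]],[-1,[0,0,0.086],[0,0,0]],[-1,[0,0,0.0875],[0,0,0]],[-1,[0,0,0.089],[0,0,0]]]'
python3 -m pendant '[[-1,[0,0,0.0015],[0,0,0]],[-1,[0,0,0.003],[0,0,0]],[-1,[0,0,0.0045],[0,0,0]],[-1,[0,0,0.006],[0,0,0]],[-1,[0,0,0.0075],[0,0,0]],[-1,[0,0,0.009],[0,0,0]],[-1,[0,0,0.0105],[0,0,0]],[-1,[0,0,0.012],[0,0,0]],[-1,[0,0,0.012],[0,0,0]]]'
cat > lev.py <<'E'
from h import *
a=np.load("pics/d1.npz")
t=viewer.snapshot("top");s=viewer.snapshot("side")
tb=lambda im:blob(im,(45,120,40),(80,255,255),(350,235,410,300))
sb=lambda im:blob(im,(45,120,60),(80,255,255),(290,276,360,320))
t0=cv2.imread("pics/top0.png")[:,:,::-1].copy(); s0=cv2.imread("pics/side0.png")[:,:,::-1].copy()
for n,T,S in (("start",t0,s0),("tipped",a["t"],a["s"]),("now",t,s)):
    x,y=tb(T),sb(S); print(n,x[0].round(1),x[1],y[0].round(1),y[1],y[2].max(0),two(x[0],y[0])[0].round(4))
E
python3 lev.py
```

```text
clock: 11.95
tool_pos: [0.5125, -0.1675, 0.0978]
orientation: [-179.9, 0.0, -102.2]
force: [-1.0, 0.2, 0.3]
opening: 0.0001
gripper_force: 0.0
clock: 12.7
tool_pos: [0.5123, -0.1674, 0.0853]
orientation: [-180.0, 0.0, -102.2]
force: [-0.4, 1.2, 3.3]
opening: 0.0008
gripper_force: 1.2
start [377.3 265.5] 876 [323.3 285.7] 636 [343.57642365 297.248909  ] [ 0.4603 -0.4076  0.0904]
tipped [375.1 266. ] 744 [323.7 296.4] 795 [344.61999512 309.80000305] [ 0.4609 -0.4063  0.0684]
now [375.3 266. ] 754 [323.7 295.7] 787 [344.65999603 309.08000183] [ 0.4608 -0.4064  0.07  ]
```

```bash
python3 -m pendant '[[-1,[0,0,0.0015],[0,0,0]],[-1,[0,0,0.003],[0,0,0]],[-1,[0,0,0.0045],[0,0,0]],[-1,[0,0,0.006],[0,0,0]],[-1,[0,0,0.0075],[0,0,0]],[-1,[0,0,0.009],[0,0,0]],[-1,[0,0,0.0105],[0,0,0]],[-1,[0,0,0.012],[0,0,0]],[-1,[0,0,0.0135],[0,0,0]],[-1,[0,0,0.015],[0,0,0]]]'
python3 lev.py|tail -1
python3 -m pendant '[[-1,[0,0,0.001],[0,0,0]],[-1,[0,0,0.002],[0,0,0]],[-1,[0,0,0.003],[0,0,0]],[-1,[0,0,0.004],[0,0,0]],[-1,[0,0,0.005],[0,0,0]],[-1,[0,0,0.006],[0,0,0]],[-1,[0,0,0.007],[0,0,0]],[-1,[0,0,0.007],[0,0,0]]]'
python3 lev.py|tail -1
```

```text
clock: 13.63
tool_pos: [0.5128, -0.1674, 0.0706]
orientation: [-179.9, 0.0, -102.1]
force: [1.0, 2.2, 4.3]
opening: 0.0005
gripper_force: 2.4
now [376.8 265.8] 823 [323.5 289.8] 721 [344.59906769 302.80967331] [ 0.4603 -0.4077  0.0825]
clock: 14.4
tool_pos: [0.5121, -0.1677, 0.0631]
orientation: [180.0, -0.0, -102.2]
force: [2.1, 0.4, 3.9]
opening: 0.0006
gripper_force: 1.5
now [377.2 265.5] 866 [323.3 286.4] 667 [344.15999603 298.56000137] [ 0.4602 -0.4076  0.089 ]
```

```bash
python3 -m pendant '[[-1,[0,0,0.0005],[0,0,0]],[-1,[0,0,0.0012],[0,0,0]],[-1,[0,0,0.0012],[0,0,0]],[-1,[0,0,-0.001],[0,0,0]],[-1,[0,0,-0.006],[0,0,0]],[-1,[0,0,-0.02],[0,0,0]],[-1,[0,0,-0.05],[0,0,0]],[-1,[0,0,-0.09],[0,0,0]],[-1,[0,0,-0.12],[0,0,0]],[-1,[0,0,-0.12],[0,0,0]]]'
python3 -m pendant '[[-1,[0,0,0],[0,0,0]],[-1,[0,0,0],[0,0,0]],[-1,[0,0,0],[0,0,0]],[-1,[0,0,0],[0,0,0]]]'|tail -3
python3 lev.py
python3 - <<'E'
from h import *
t=viewer.snapshot("top")
C=np.array([.4857,-.2897,0]);d=np.array([.2117,.9773,0]);x=np.array([.9773,-.2117,0])
# local appearance: dark area (sinks) and cap templates
t0=cv2.imread("pics/top0.png")[:,:,::-1].copy(); a=np.load("pics/d1.npz")["t"]
m=(t[225:295,300:378].max(2)<50).astype(np.uint8); k,l,s,c=cv2.connectedComponentsWithStats(m)
for i in range(1,k):
    if s[i,4]>60: P=onz("top",*(c[i]+[300,225]),.12); print("dark",c[i]+[300,225],s[i,4],"y",(P-C)@d,"x",(P-C)@x)
for u,v in ((287,213),(272,268)):
    T=t0[v-7:v+8,u-7:u+8]; r=cv2.matchTemplate(t[v-17:v+18,u-17:u+18],T,cv2.TM_CCOEFF_NORMED); _,q,_,L=cv2.minMaxLoc(r)
    P=onz("top",u+L[0]-10,v+L[1]-10,.118); print("cap",q,L[0]-10,L[1]-10,"y",(P-C)@d)
E
```

```text
clock: 15.33
tool_pos: [0.515, -0.1683, 0.1901]
orientation: [-179.5, 0.0, -102.1]
force: [0.4, -1.5, -0.6]
opening: 0.0004
gripper_force: 0.0
force: [0.0, -0.1, 0.4]
opening: 0.0005
gripper_force: 0.0
start [377.3 265.5] 876 [323.3 285.7] 636 [343.57642365 297.248909  ] [ 0.4603 -0.4076  0.0904]
tipped [375.1 266. ] 744 [323.7 296.4] 795 [344.61999512 309.80000305] [ 0.4609 -0.4063  0.0684]
now [377.2 265.5] 871 [323.3 286. ] 656 [344.33525848 298.02890396] [ 0.4602 -0.4076  0.0898]
cap 0.8875090479850769 0 0 y 0.057881186184597845
cap 0.9441779851913452 0 0 y 0.05920932445569524
```

The tray is level and the caps haven't moved. One last numeric check on the sinks, then I hand in.

```bash
python3 - <<'E'
from h import *
from plant import workorder
t=viewer.snapshot("top");a=np.load("pics/d1.npz")["t"]
C=np.array([.4857,-.2897,0]);d=np.array([.2117,.9773,0]); ok=True
for u,v in ((353,248),(348,266)):
    T=a[v-9:v+10,u-15:u+16]; r=cv2.matchTemplate(t[v-19:v+20,u-27:u+28],T,cv2.TM_CCOEFF_NORMED); _,q,_,L=cv2.minMaxLoc(r)
    P=onz("top",u+L[0]-12,v+L[1]-10,.126); y=(P-C)@d; print(q,L[0]-12,L[1]-10,y); ok&=q>.6 and y<-.055
if ok: print(workorder.close_job())
E
```

```text
0.6144431233406067 -1 0 -0.06783458727521742
0.6193935871124268 -1 0 -0.06669899026161197
the job is handed in; nothing more can be done
None
```

The job is handed in: both heat sinks slid to the green end, both capacitors stayed standing at the blue end, and the tray is back level with the robot clear of it.

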